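# Put the drained columns away in the column store

### The job

The two steel columns leaning in the wire drainer have drained; put them away in the column store: drop each end-down to the bottom of an empty cell, the longer one in the deep back row and the shorter one in the shallow front row. Then shut the store's lid. Leave the glass flask and the small amber bottle where they stand.

Things in the scene. Friction and masses are not known exactly. Their poses are not given: they have to be found in the camera images.
- drainer: Fixed grey drip tray, 130 (x) x 190 (y) x 12 mm, with two wire rests at y = +42 and -42 mm. Origin: centre of its underside, z up. A column leans there at 60 degrees from level, low end at x = -40 mm, 22 mm up, on a steel stop; high end towards +x. It lies loose on two wires (11 mm wide together) up to 82 mm from its low end; round its upper part there is free space, and it lifts straight off.
- long_column: The longer steel column, 145 mm long, 0.12 kg: a 12 mm tube with a 22 mm long, 16 mm wide fitting on each end (both ends alike). Origin: centre of the end that is lower at the start; its z axis runs along the column to the other end. Starts on either rest of the drainer.
- short_column: The shorter steel column, 105 mm long, 0.09 kg, otherwise the same. Origin: centre of the end that is lower at the start; z runs along the column to the other end. Starts on the other rest.
- long_column_middle (a point): Middle of the longer column, on its axis (72.5 mm from either end).
- short_column_middle (a point): Middle of the shorter column, on its axis (52.5 mm from either end).
- column_store: Fixed white box, 64 (x) x 94 (y) mm, rim 166 mm up, on a 100 x 130 x 6 mm foot plate. Origin: centre of its underside; x points to its back (hinge), y left, z up. Six cells 26 x 26 mm, 4 mm walls, at y = +30, 0, -30: back row (x = +15) deep, floor 15 mm above the bench; front row (x = -15) shallow, floor 55 mm up. The middle back and right front cells already hold columns, 6 mm below the rim.
- deep_left (a point): Centre of the mouth (rim height) of the empty back-row cell on the left (y = +30 mm).
- deep_right (a point): Centre of the mouth of the empty back-row cell on the right (y = -30 mm).
- shallow_left (a point): Centre of the mouth of the empty front-row cell on the left (y = +30 mm).
- shallow_middle (a point): Centre of the mouth of the empty front-row cell in the middle (y = 0).
- store_lid (a joint): Angle of the store's lid about its hinge along the back rim (x = +34 mm in the store's frame, 166 mm up): 0 shut, growing as it opens up and back, 2.2 at its stop. Starts wide open, leaning back past upright. Lid 70 mm deep, 98 mm wide, 4 mm thick, 60 g, on an easy hinge: below about 1.5 it falls shut by itself, above it falls open.
- lid_edge (a point): Middle of the lid's free edge: the outer end of its black finger tab (40 mm wide, standing 10 mm beyond the lid), 80 mm from the hinge.
- flask: Clear waisted glass flask, 47 mm wide, 86 mm tall, a bystander. Origin: centre of its underside.
- amber_vial: Small amber bottle with a white cap, 41 mm wide, 85 mm tall, a bystander. Origin: centre of its underside.
Not all that is in view belongs to the job. What is shaped like the short_column but purple or yellow is not meant.

How it is judged:
By the outcome, as a careful person would: the job done as asked, in the order asked, and still so for the second after the job is handed in, with the robot touching nothing.
It also fails if it takes over 69 s, if anything falls off the work surface, if the arm or the gripper's body presses on something with over 40 N, if the wrist force passes 120 N, or if a joint passes its speed limit or range.

### The arm

A 6-joint arm with a two-finger parallel gripper is mounted at the origin on a cart in front of the work surface, level with it; the furniture and walls round the work are solid. World frame = base frame: x ahead of the robot, y to its left, z up, the work surface at z = 0. Lengths are in m, angles in rad, forces in N, time in s.
With the tool pointing down it reaches from about 0.275 to 0.825 m from the base axis. Payload 4.9 kg.
Tool frame: the origin (TCP) lies midway between the tips of the shut fingers; the grasp point (between the pads) lies 19 mm behind it (grip_point_offset is the distance from the TCP to the grasp point, in m); z points along the fingers, y is the line along which they close (so a half turn about z gives the same grasp; the last joint's range is limited). The gripper opens to 85 mm and grips with 20 to 120 N. Pads are 22 mm wide; open, the fingers measure 114 mm over their backs; the gripper's body (76 mm by 85 mm) begins 54 mm behind the grasp point. The pads swing forward as they close: fully open they stand 13 mm farther back than shut.
Start: joints at [1.14, 0.326, -0.193, 1.052, 0, 1.437], TCP at [0.161, 0.526, 0.231] pointing down, gripper open.
Joint ranges: [-2.65, 2.65], [-0.97, 1.79], [-1.3, 1.35], [-1.93, 2.1], [-1.47, 1.37], [-3.14, 3.14]. Speed limits (rad/s): [2.57, 2.57, 3.14, 3.14, 3.14, 3.14].

### API

Orientations are given as a rotation vector (axis times angle).
In Python, from cell import * gives the robot as it stands. Calls block until the motion is done:
- movep(position, orientation): joint-space move of the TCP to a pose.
- move_l(position, velocity=0.15, rot=None, until_force=None): straight line of the TCP; rot=None keeps the orientation; velocity is the mean speed in m/s. With until_force (N) it stops when the force on the tool has changed by that much, and returns True; else False.
- set_joints(angles): joint-space move.
- let_go() and grab(newtons=None): open the fingers fully, or close them until they stop; newtons is the grip in N (None keeps the last).
- sleep(seconds).
- ik(position, orientation): joint angles nearest the present ones, or None.
- get_state(): the state.
- grab_frame(name): name is "scene" or "side" or "wrist"; returns a dict with "img" (420x560x3 uint8, red, green, blue), "fx", "fy", "cx", "cy" (pixels), "cam_to_world" (4x4, takes a point from camera to world coordinates); the wrist camera has in their place "T_tool_cam" (4x4, takes a point from camera to tool coordinates, whose origin is the TCP and whose axes are the flange's). Camera axes: x right, y down, z forward; pixel columns grow to the right and rows downward; lengths in m; the calibration is good to about 2 mm. A picture is of the moment at which its call begins: read the wrist's pose just before it. There is no depth.
A pose or a line that the arm cannot do raises MotionError and nothing moves.
- sign_off(): hands the job in; it is judged then, once.
Trained networks look in the newest picture that a camera, given by its name, has taken for a name from the list of things; names that differ only in an ending like _2 or _b are one class to them, and where a whole thing is asked for, a point or a joint stands for the part that bears it (a point fixed in the world has none). Each returns a list of dicts, best first, with "score" (0 to 1); they miss things now and then, are a little off and sometimes report something else, mostly with a low value. They report only what shows in the picture. A call takes as long as a camera call. They do not tell look-alikes from the thing itself.
- spot_in(camera, name): "centre" ([column, row] in pixels, amid what is visible of it).
- silhouettes(camera, name): "mask" (420x560 bool, what is visible of it) and "centre" ([column, row] in pixels, amid what is visible of it).
- tip_of(camera, name): "centre" ([column, row] in pixels: a listed point, or the origin of a listed thing).
The state is a dict: "clock": time; "q": joint angles; "joint_velocities": joint speeds; "tau": joint torques, N m; "position": TCP position; "eef_rot": TCP orientation; "contact_force": force on the tool from outside, world axes, zero at the start; "wrist_torque": the same for the moment, N m; "finger_gap": opening from 0.0 (shut) to 1.0 (fully open); "grasp_force": force on a finger pad.
Only numpy, scipy, OpenCV 4.12 (cv2) and the standard library are available. Lean on these libraries where they do the work, as an engineer would, in place of code of your own. Each camera call takes 0.05 s, during which the arm holds its last target. There are 200 camera calls.

## Working session

There is one attempt and no reset: what is moved stays moved. The work goes in short steps, each a Python script; the robot and the scene stay as the last script left them, time stands still between calls to the robot, and variables do not carry over. Pictures are saved under pics/ and viewed, at most 10 in all, crops included, and the job is handed in when it is done.

```bash
ls; mkdir -p pics; python3 - <<'E'
from cell import *
import cv2,numpy as np
f={}
for n in("scene","side"):
    f[n]=grab_frame(n); cv2.imwrite(f"pics/{n}0.png",f[n]["img"][:,:,::-1])
    print(n,f[n]["fx"],np.round(f[n]["cam_to_world"],3).tolist())
    for t in("long_column","short_column","long_column_middle","short_column_middle","drainer","column_store","deep_left","deep_right","shallow_left","shallow_middle","lid_edge","flask","amber_vial"):
        print(t,[(np.round(d["centre"]).tolist(),round(d["score"],2)) for d in tip_of(n,t)][:4])
print(get_state())
E
```

```text
pics
scene 388.55549421995977 [[0.603, -0.423, 0.677, -0.084], [-0.798, -0.337, 0.5, -0.381], [0.016, -0.841, -0.541, 0.575], [0.0, 0.0, 0.0, 1.0]]
long_column [([316.0, 280.0], 0.62)]
short_column [([229.0, 262.0], 0.85), ([163.0, 255.0], 0.56), ([343.0, 304.0], 0.55)]
long_column_middle [([330.0, 250.0], 0.61)]
short_column_middle [([357.0, 280.0], 0.83), ([251.0, 265.0], 0.63)]
drainer [([339.0, 294.0], 0.6)]
column_store [([224.0, 210.0], 0.91)]
deep_left [([218.0, 148.0], 0.66), ([344.0, 306.0], 0.65), ([229.0, 212.0], 0.51)]
deep_right [([236.0, 157.0], 0.98), ([342.0, 304.0], 0.55)]
shallow_left [([208.0, 154.0], 0.92), ([314.0, 282.0], 0.71)]
shallow_middle [([218.0, 154.0], 0.61)]
lid_edge [([242.0, 119.0], 0.7)]
flask [([316.0, 233.0], 0.65), ([336.0, 294.0], 0.62)]
amber_vial [([396.0, 255.0], 0.59)]
side 392.0080501245824 [[-0.954, -0.211, 0.215, 0.265], [-0.301, 0.625, -0.721, 0.806], [0.018, -0.752, -0.659, 0.794], [0.0, 0.0, 0.0, 1.0]]
long_column [([315.0, 207.0], 0.57)]
short_column [([314.0, 254.0], 0.73), ([328.0, 305.0], 0.52), ([324.0, 193.0], 0.45)]
long_column_
[... 477 characters left out ...]
: 1.4, 'q': array([ 1.13980586e+00,  3.26166365e-01, -1.92597869e-01,  1.05198961e+00,
       -3.88021035e-05,  1.43659415e+00]), 'joint_velocities': array([-1.78003261e-03,  1.76721428e-03, -4.19342012e-04,  1.83109550e-03,
        1.21745268e-03, -4.46503691e-05]), 'tau': array([ 1.85097262e-03, -4.43329954e+01,  2.62753308e+01,  1.26595649e-03,
       -1.89627906e-05,  2.46536743e-06]), 'position': array([0.16085908, 0.52597519, 0.23129998]), 'eef_rot': array([4.64477587e-01, 3.10701729e+00, 4.70828459e-05]), 'contact_force': array([-1.01734838, -0.28892442, -0.08522309]), 'wrist_torque': array([ 0.0409946 , -0.00715605,  0.00552354]), 'grasp_force': 0.0, 'finger_gap': 1.0048641330603927}
```

```bash
python3 - <<'E'
import cv2
for n in("scene","side"):
    i=cv2.imread(f"pics/{n}0.png"); i=i[90:350,130:430] if n=="scene" else i[120:340,160:400]
    cv2.imwrite(f"pics/{n}0c.png",cv2.resize(i,(780,int(780*i.shape[0]/i.shape[1])) if n=="side" else (690,598),interpolation=cv2.INTER_CUBIC)[:600])
E
```

```text
(no output)
```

View pics/scene0c.png

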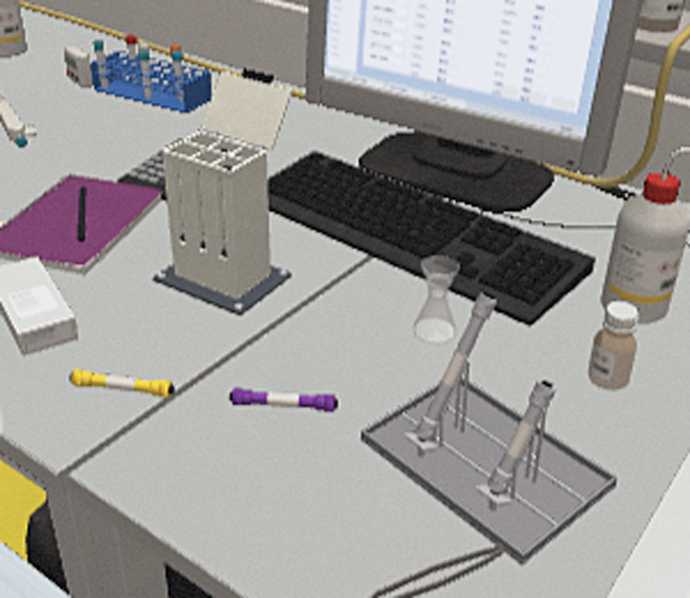

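View pics/side0c.png

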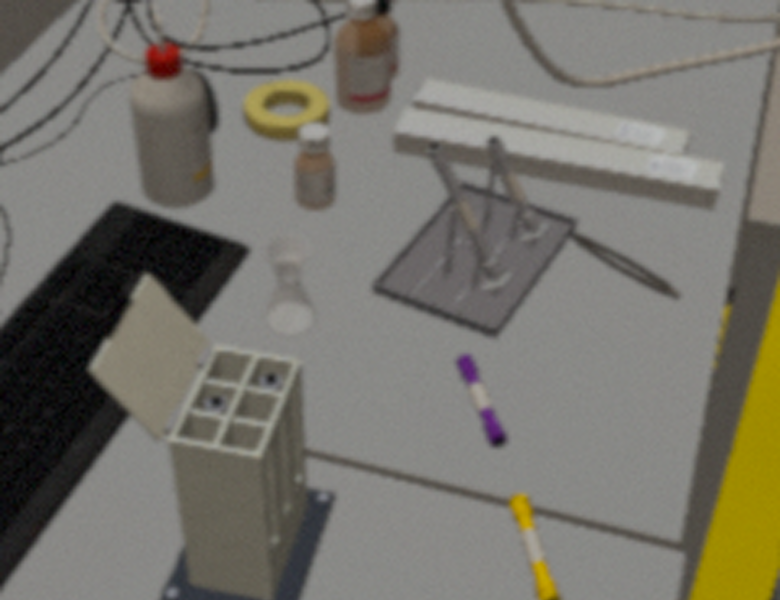

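Scene view: long column on the left (+y) rest of the drainer (low end at crop (428,440), top (486,300)), short column on the right rest ((500,490), top (545,387)). Store with its lid open, hinge away from the robot. The purple and yellow ones on the bench are decoys. The side view agrees. Now I'll fit poses from the corners.

```bash
cat > fit.py <<'E'
from cell import *
import numpy as np
from scipy.optimize import least_squares
from scipy.spatial.transform import Rotation as R
def proj(f,T,p):
    c=np.linalg.inv(T)@np.r_[p,1]; return np.array([f["fx"]*c[0]/c[2]+f["cx"],f["fy"]*c[1]/c[2]+f["cy"]])
def world(s,p):
    x,y,a=s; p=np.asarray(p,float); return np.array([x+np.cos(a)*p[0]-np.sin(a)*p[1],y+np.sin(a)*p[0]+np.cos(a)*p[1],p[2]])
def fit(obs,x0): # obs: list of (frame,T,pix,modelpoint)
    fun=lambda s:np.concatenate([proj(f,T,world(s,m))-p for f,T,p,m in obs])
    r=least_squares(fun,x0,loss="soft_l1",x_scale=[.1,.1,.3]); return r.x,fun(r.x).reshape(-1,2)
E
python3 - <<'E'
from fit import *
S=grab_frame("scene");D=grab_frame("side")
sc=lambda u,v:(S,S["cam_to_world"],np.array([130+u/2.3,90+v/2.3]))
sd=lambda u,v:(D,D["cam_to_world"],np.array([160+u/3.25,120+v/3.25]))
t=.012;h=.166
c=lambda y:[(-.04,y,.022)]
dr=[sc(362,436)+((-.065,.095,t),),sc(523,556)+((-.065,-.095,t),),sc(616,480)+((.065,-.095,t),),
 sd(494,334)+((-.065,.095,t),),sd(577,220)+((-.065,-.095,t),),sd(375,288)+((.065,.095,t),),sd(465,185)+((.065,-.095,t),),
 sc(486,300)+((-.04+.145*.5,.042,.022+.145*.866),),sc(545,387)+((-.04+.105*.5,-.042,.022+.105*.866),),
 sd(434,150)+((-.04+.145*.5,.042,.022+.145*.866),),sd(494,143)+((-.04+.105*.5,-.042,.022+.105*.866),)]
st=[sc(165,152)+((-.032,.047,h),),sc(268,152)+((.032,-.047,h),),sc(207,130)+((.032,.047,h),),
 sd(263,455)+((-.032,.047,h),),sd(172,440)+((.032,.047,h),),sd(215,347)+((.032,-.047,h),),sd(300,360)+((-.032,-.047,h),)]
for o,x0 in((dr,[.4,0,0]),(st,[.5,.2,0])):
    s,r=fit(o,x0); print(np.round(s,4).tolist(),np.round(r,1).tolist())
    for n,f in(("scene",S),("side",D)):
        if o is st: print({k:np.round(proj(f,f["cam_to_world"],world(s,p))).tolist() for k,p in dict(dl=(.015,.03,h),dr=(.015,-.03,h),sl=(-.015,.03,h),sm=(-.015,0,h)).items()})
        else: print([np.round(proj(f,f["cam_to_world"],world(s,p))).tolist() for p in((0,0,0),(-.04,.042,.022),(-.04,-.042,.022))])
E
```

```text
[0.4648, -0.1365, -0.1912] [[-2.1, -1.9], [-0.6, 0.5], [-0.1, -1.0], [1.9, -1.4], [1.1, -0.8], [-0.1, -1.5], [-0.2, -1.8], [0.1, -2.3], [0.2, -1.7], [0.8, -1.5], [0.2, -1.7]]
[[339.0, 292.0], [312.0, 282.0], [344.0, 305.0]]
[[308.0, 200.0], [314.0, 206.0], [325.0, 191.0]]
[0.5429, 0.2554, 0.0897] [[-1.6, -0.8], [-0.3, -0.9], [-3.2, 0.1], [-0.1, -0.4], [-0.8, -0.9], [0.0, -1.6], [0.5, -1.2]]
{'dl': [218.0, 150.0], 'dr': [237.0, 156.0], 'sl': [210.0, 155.0], 'sm': [219.0, 157.0]}
{'dl': [222.0, 250.0], 'dr': [231.0, 231.0], 'sl': [236.0, 252.0], 'sm': [240.0, 243.0]}
```

```bash
cat >> fit.py <<'E'
DR=np.array([.4648,-.1365,-.1912]); ST=np.array([.5429,.2554,.0897]); H=.166
def rot(yaw,th,sg):  # tool z tilted th forward of straight down, along heading yaw
    f=np.array([np.cos(yaw),np.sin(yaw),0]); z=np.sin(th)*f+np.array([0,0,-np.cos(th)])
    y=sg*np.array([-np.sin(yaw),np.cos(yaw),0]); return R.from_matrix(np.c_[np.cross(y,z),y,z])
def tcp(g,r): return np.asarray(g)+.019*r.as_matrix()[:,2]
def colpt(l,y,s=None): return world(DR if s is None else s,(-.04+.5*l,y,.022+.866*l))
E
python3 - <<'E'
from fit import *
rd=np.radians
for sg in(1,-1):
  for td in(0,10):
    r=rot(DR[2],rd(td),sg);r2=rot(ST[2],rd(td+30),sg)
    for n,g,rr in(("L",colpt(.135,.042),r),("L+",colpt(.135,.042)+[0,0,.12],r),("S",colpt(.095,-.042),r),("dl",world(ST,(.015,.03,.19)),r2),("dl+",world(ST,(.015,.03,.35)),r2),("sm+",world(ST,(-.015,0,.33)),r2),("lid",world(ST,(.11,0,.3)),rot(ST[2],0,sg))):
        q=ik(tcp(g,rr),rr.as_rotvec()); print(sg,td,n,np.round(g,3),None if q is None else np.round(q,2))
S=grab_frame("scene");D=grab_frame("side")
def tri(a,b):
    return least_squares(lambda p:np.r_[proj(S,S["cam_to_world"],p)-a,proj(D,D["cam_to_world"],p)-b],[.5,0,.1])
for n,a,b in(("lid",(242,119),(194,216)),("flask",(316,233),(246,218)),("vial",(396,255),(256,182))):
    t=tri(a,b);print(n,t.x.round(3),t.cost.round(1))
E
```

```text
1 0 L [ 0.5   -0.1    0.139] [-0.34  0.36 -0.46  0.75  0.   -0.15]
1 0 L+ [ 0.5   -0.1    0.259] [-0.34  0.25 -0.28  1.04  0.   -0.15]
1 0 S [ 0.464 -0.179  0.104] [-0.52  0.39 -0.53  0.66  0.   -0.33]
1 0 dl [0.555 0.287 0.19 ] [ 0.44  0.25 -0.63  0.2  -0.17  0.3 ]
1 0 dl+ [0.555 0.287 0.35 ] [ 0.44  0.09 -0.37  0.61 -0.17  0.3 ]
1 0 sm+ [0.528 0.254 0.33 ] [ 0.4   0.02 -0.5   0.55 -0.15  0.27]
1 0 lid [0.652 0.265 0.3  ] [0.28 0.62 0.39 1.35 0.   0.19]
1 10 L [ 0.5   -0.1    0.139] [-0.36  0.25 -0.63  0.51  0.03 -0.17]
1 10 L+ [ 0.5   -0.1    0.259] [-0.36  0.12 -0.45  0.82  0.03 -0.17]
1 10 S [ 0.464 -0.179  0.104] [-0.55  0.29 -0.7   0.42  0.06 -0.36]
1 10 dl [0.555 0.287 0.19 ] [ 0.47  0.22 -0.8  -0.11 -0.24  0.29]
1 10 dl+ [0.555 0.287 0.35 ] [ 0.47  0.02 -0.55  0.34 -0.24  0.29]
1 10 sm+ [0.528 0.254 0.33 ] [ 0.43 -0.05 -0.67  0.28 -0.21  0.26]
1 10 lid [0.652 0.265 0.3  ] [0.28 0.62 0.39 1.35 0.   0.19]
-1 0 L [ 0.5   -0.1    0.139] [-0.34  0.36 -0.46  0.75 -0.    2.99]
-1 0 L+ [ 0.5   -0.1    0.259] [-0.34  0.25 -0.28  1.04 -0.    2.99]
-1 0 S [ 0.464 -0.179  0.104] [-0.52  
[... 165 characters left out ...]
 0 sm+ [0.528 0.254 0.33 ] [ 0.4   0.02 -0.5   0.55 -0.15 -2.87]
-1 0 lid [0.652 0.265 0.3  ] [ 0.28  0.62  0.39  1.35 -0.   -2.95]
-1 10 L [ 0.5   -0.1    0.139] [-0.36  0.25 -0.63  0.51  0.03  2.98]
-1 10 L+ [ 0.5   -0.1    0.259] [-0.36  0.12 -0.45  0.82  0.03  2.98]
-1 10 S [ 0.464 -0.179  0.104] [-0.55  0.29 -0.7   0.42  0.06  2.79]
-1 10 dl [0.555 0.287 0.19 ] [ 0.47  0.22 -0.8  -0.11 -0.24 -2.85]
-1 10 dl+ [0.555 0.287 0.35 ] [ 0.47  0.02 -0.55  0.34 -0.24 -2.85]
-1 10 sm+ [0.528 0.254 0.33 ] [ 0.43 -0.05 -0.67  0.28 -0.21 -2.88]
-1 10 lid [0.652 0.265 0.3  ] [ 0.28  0.62  0.39  1.35 -0.   -2.95]
lid [0.625 0.266 0.231] 1.6
flask [0.613 0.012 0.001] 2.3
vial [ 0.657 -0.18  -0.006] 0.3
```

```bash
cat >> fit.py <<'E'
import cv2
def wrist(save=None):
    s=get_state(); f=grab_frame("wrist"); T=np.eye(4); T[:3,:3]=R.from_rotvec(s["eef_rot"]).as_matrix(); T[:3,3]=s["position"]
    if save: cv2.imwrite(save,f["img"][:,:,::-1])
    return f,T@f["T_tool_cam"]
def see(f,T,n,p):
    print(n,"expect",np.round(proj(f,T,p)).tolist(),"got",[(np.round(d["centre"],1).tolist(),round(d["score"],2)) for d in tip_of("wrist",n)][:4])
E
python3 - <<'E'
from fit import *
r=rot(ST[2],0,1); movep([.44,.245,.42],r.as_rotvec())
f,T=wrist("pics/w1.png"); print(T.round(3).tolist())
for n,p in dict(deep_left=(.015,.03,H),deep_right=(.015,-.03,H),shallow_left=(-.015,.03,H),shallow_middle=(-.015,0,H),lid_edge=(.081,0,.231)).items(): see(f,T,n,world(ST,p))
r=rot(DR[2],0,1); movep(tcp(colpt(.08,0)+[-.03,0,.25],r),r.as_rotvec())
f,T=wrist("pics/w2.png")
see(f,T,"long_column",colpt(0,.042));see(f,T,"long_column_middle",colpt(.0725,.042))
see(f,T,"short_column",colpt(0,-.042));see(f,T,"short_column_middle",colpt(.0525,-.042))
print("tops",proj(f,T,colpt(.145,.042)),proj(f,T,colpt(.105,-.042)),get_state()["clock"])
E
python3 -c "
import cv2,numpy as np
cv2.imwrite('pics/w12.png',cv2.resize(np.hstack([cv2.imread('pics/w%d.png'%i) for i in(1,2)]),(800,300),interpolation=cv2.INTER_AREA))"
```

```text
[[-0.09, 0.951, 0.297, 0.365], [0.996, 0.086, 0.028, 0.238], [0.001, 0.298, -0.954, 0.563], [0.0, 0.0, 0.0, 1.0]]
deep_left expect [297.0, 260.0] got [([301.2, 263.4], 0.8)]
deep_right expect [257.0, 260.0] got [([261.9, 258.2], 0.59), ([276.5, 244.0], 0.51), ([300.2, 241.1], 0.46)]
shallow_left expect [298.0, 241.0] got [([300.4, 242.2], 0.72)]
shallow_middle expect [277.0, 241.0] got [([276.0, 243.3], 0.73), ([297.1, 241.7], 0.18)]
lid_edge expect [277.0, 327.0] got [([277.2, 331.8], 0.81)]
long_column expect [308.0, 166.0] got [([308.9, 172.6], 0.91)]
long_column_middle expect [312.0, 201.0] got [([309.2, 202.3], 0.69)]
short_column expect [252.0, 166.0] got [([252.8, 171.4], 0.82), ([537.2, 28.3], 0.78), ([429.6, 110.7], 0.69), ([279.5, 192.3], 0.53)]
short_column_middle expect [249.0, 190.0] got [([497.7, 55.9], 0.69), ([399.3, 133.6], 0.67), ([248.2, 191.9], 0.62)]
tops [317.08646406 244.90521029] [246.91079739 219.04800849] 5.225
```

View pics/w12.png

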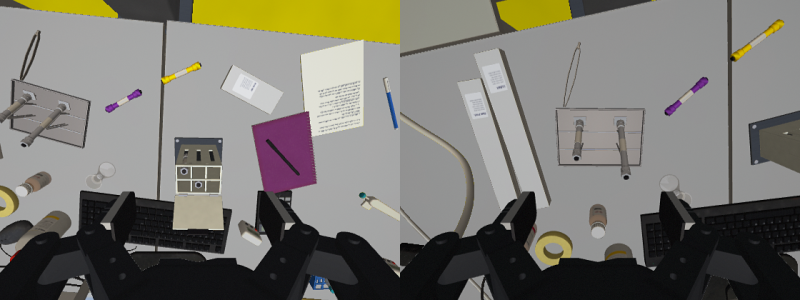

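```bash
python3 - <<'E'
import cv2
i=cv2.imread('pics/w1.png')[180:340,230:340]
cv2.imwrite('pics/w1c.png',cv2.resize(i,(412,600),interpolation=cv2.INTER_CUBIC))
E
```

```text
(no output)
```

View pics/w1c.png

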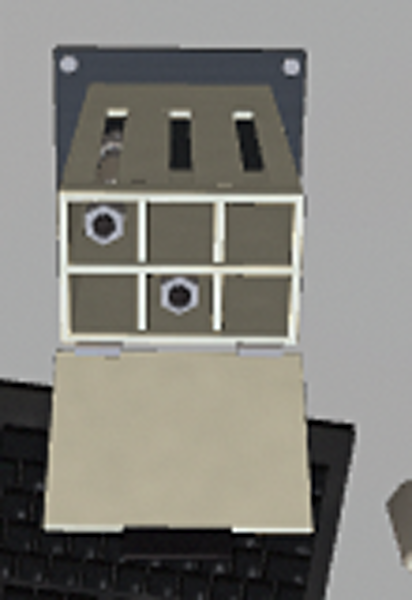

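Left half: store rim centre at about (278.5,251.6) against the predicted (277,250.5), so about 1.5 mm off. The cells are clear, and the deep-middle and front-right ones hold columns. The column tops in the drainer are also within 3 px. Next I grasp the long one.

```bash
sed -i 's/^DR=.*/DR=np.array([.4665,-.136,-.1912]); ST=np.array([.5438,.2565,.0897]); H=.166/' fit.py; python3 - <<'E'
from fit import *
r=rot(DR[2],0,1); g=colpt(.135,.042)
movep(tcp(g+[0,0,.06],r),r.as_rotvec())
move_l(tcp(g,r),.1,until_force=8); grab(50); s=get_state(); print(s["finger_gap"],s["grasp_force"],s["position"]-tcp(g,r))
move_l(tcp(g+[0,0,.15],r),.15); s=get_state(); print(s["finger_gap"],s["grasp_force"],s["contact_force"])
r2=rot(ST[2],np.radians(30),1)
movep(tcp(world(ST,(.015,.03,.36)),r2),r2.as_rotvec())
print(get_state()["clock"])
f=grab_frame("scene");cv2.imwrite("pics/s2.png",f["img"][:,:,::-1])
g=grab_frame("side")
a=f["img"][10:310,130:430];b=g["img"][40:340,130:430]
cv2.imwrite("pics/s2c.png",cv2.resize(np.hstack([a,b])[:,:,::-1],(800,400),interpolation=cv2.INTER_CUBIC))
for n,F in(("scene",f),("side",g)):
    print(n,[proj(F,F["cam_to_world"],world(ST,(.015,.03,z))).round(1).tolist() for z in(.36+.01,.36-.0625,.36-.135,.166)],[(d["centre"],d["score"]) for d in tip_of(n,"long_column")][:2],[(d["centre"],d["score"]) for d in tip_of(n,"long_column_middle")][:2])
E
```

```text
0.16731978133874778 48.66050362586975 [ 0.00020401 -0.00037869  0.00022924]
0.17012153904127655 48.69047820568085 [-0.24424617  1.10507369 -0.86756241]
9.9417
scene [[211.5, 66.7], [213.8, 98.7], [216.0, 128.0], [217.6, 150.2]] [([217.7, 129.6], 0.81)] [([218.3, 99.9], 0.74)]
side [[212.1, 173.8], [215.9, 204.1], [219.2, 230.9], [221.7, 250.4]] [([218.6, 230.0], 0.5)] [([213.7, 204.4], 0.71)]
```

View pics/s2c.png

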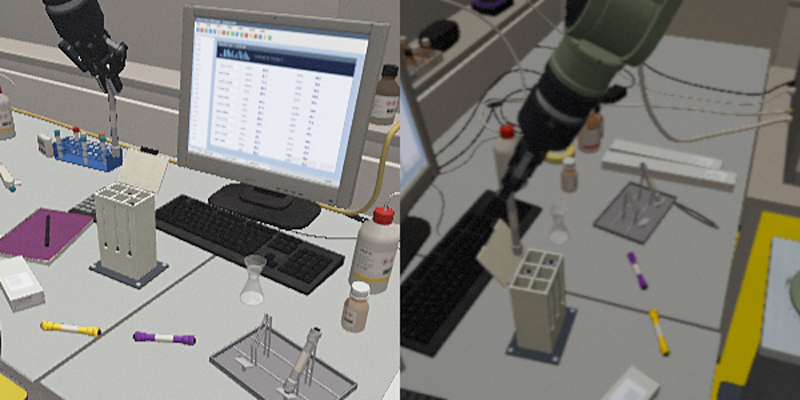

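The column hangs upright above the deep-left cell, with its bottom within 2 px of the prediction in both views. Lowering.

```bash
python3 - <<'E'
from fit import *
r2=rot(ST[2],np.radians(30),1); P=lambda z:tcp(world(ST,(.015,.03,z)),r2)
hit=move_l(P(.25),.12,until_force=6)
if not hit: hit=move_l(P(.193),.1,until_force=6)
s=get_state();print(hit,s["position"]-P(.193),s["contact_force"])
if not hit:
    let_go(); sleep(.3); move_l(P(.30),.2)
    g=grab_frame("side");w,T=wrist()
    cv2.imwrite("pics/s3.png",cv2.resize(np.hstack([g["img"][180:320,170:310],w["img"][150:290,220:360]])[:,:,::-1],(800,400),interpolation=cv2.INTER_CUBIC))
print(get_state()["clock"],get_state()["finger_gap"])
E
```

```text
False [0.00057537 0.00025238 0.00080066] [ 0.58225976 -1.03129913 -0.70365504]
13.7917 1.0013549903744416
```

View pics/s3.png

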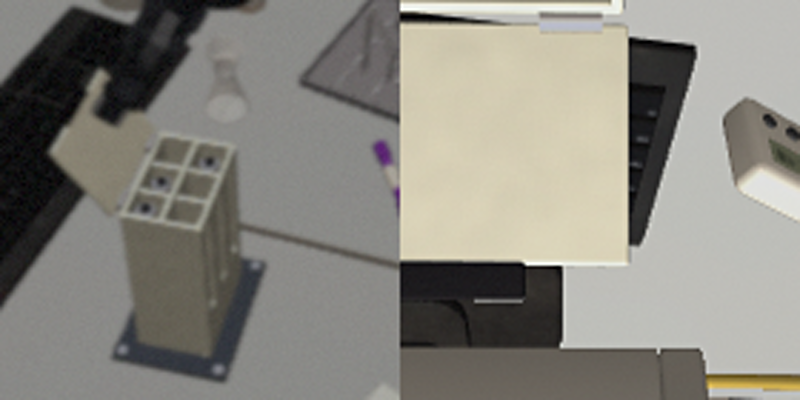

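The long column is seated in the deep-left cell (side crop (147,207)), level with the others. Now the short one.

```bash
python3 - <<'E'
from fit import *
r=rot(DR[2],0,1); g=colpt(.095,-.042)
movep(tcp(g+[0,0,.12],r),r.as_rotvec())
hit=move_l(tcp(g,r),.12,until_force=8); grab(50); s=get_state(); print(hit,s["finger_gap"],s["grasp_force"])
move_l(tcp(g+[0,0,.2],r),.18); s=get_state(); print(s["finger_gap"],s["grasp_force"])
r2=rot(ST[2],np.radians(30),1); P=lambda z:tcp(world(ST,(-.015,0,z)),r2)
movep(P(.33),r2.as_rotvec())
for n in("scene","side"):
    F=grab_frame(n); print(n,[proj(F,F["cam_to_world"],world(ST,(-.015,0,z))).round(1).tolist() for z in(.33-.0425,.33-.095)],[(d["centre"],d["score"]) for d in tip_of(n,"short_column_middle")][:4],[(d["centre"],d["score"]) for d in tip_of(n,"short_column")][:4])
    cv2.imwrite(f"pics/t_{n}.png",F["img"][:,:,::-1])
a=cv2.imread("pics/t_scene.png")[60:210,150:300];b=cv2.imread("pics/t_side.png")[150:300,160:310]
cv2.imwrite("pics/s4.png",cv2.resize(np.hstack([a,b]),(800,400),interpolation=cv2.INTER_CUBIC))
print(get_state()["clock"])
E
```

```text
False 0.1698128368783107 48.679901361465454
0.16919140357736784 48.68777096271515
scene [[215.8, 108.5], [217.4, 130.4]] [([216.2, 108.1], 0.77), ([253.2, 263.6], 0.66), ([182.0, 256.6], 0.52), ([220.0, 156.4], 0.48)] [([162.0, 250.5], 0.84), ([229.5, 261.6], 0.52), ([218.0, 130.6], 0.5)]
side [[235.7, 200.8], [237.2, 220.0]] [([323.4, 289.4], 0.74), ([309.2, 244.7], 0.62), ([232.8, 230.7], 0.5), ([233.6, 200.1], 0.43)] [([314.8, 256.0], 0.64), ([328.6, 302.9], 0.63), ([238.3, 217.4], 0.47)]
20.5167
```

View pics/s4.png

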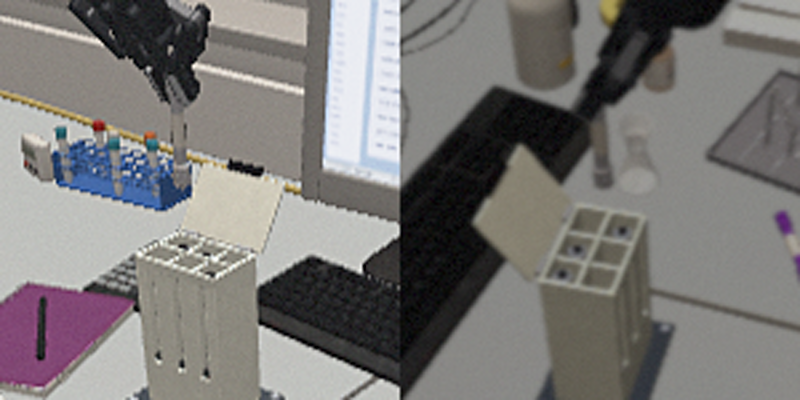

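Column upright over shallow-middle (middle within 1–2 px). I'll lower and release it, then look at the space behind the lid.

```bash
python3 - <<'E'
from fit import *
r2=rot(ST[2],np.radians(30),1); P=lambda z:tcp(world(ST,(-.015,0,z)),r2)
hit=move_l(P(.25),.12,until_force=6)
if not hit: hit=move_l(P(.193),.1,until_force=6)
s=get_state();print(hit,s["position"]-P(.193))
if not hit:
    let_go(); sleep(.3); move_l(P(.36),.2)
    r=rot(ST[2],0,1); movep(tcp(world(ST,(-.05,0,.40)),r),r.as_rotvec())
    w,T=wrist(); g=grab_frame("side")
    cv2.imwrite("pics/s5.png",np.hstack([w["img"],cv2.resize(g["img"][200:300,190:247],(239,420),interpolation=cv2.INTER_CUBIC)])[:,:,::-1])
    np.save("T5.npy",T); print(w["fx"],w["cx"],w["cy"])
    F=grab_frame("scene");C=F["cam_to_world"]
    d=C[:3,:3]@[(264.8-F["cx"])/F["fx"],(131-F["cy"])/F["fy"],1]
    for x in(.7,.8,.9,1.0): print(x,C[:3,3]+d*(x-C[0,3])/d[0],proj(w,T,C[:3,3]+d*(x-C[0,3])/d[0]))
print(get_state()["clock"])
E
```

```text
False [0.00065897 0.00025446 0.00089041]
297.74671238426333 276.463639690025 214.33838394308194
0.7 [0.7        0.24948814 0.18343388] [261.49656765 335.82941302]
0.8 [0.8        0.32994257 0.13345754] [307.42479266 369.20382428]
0.9 [0.9       0.410397  0.0834812] [340.45940889 393.2089076 ]
1.0 [1.         0.49085144 0.03350486] [365.3616112  411.30445431]
24.9417
```

View pics/s5.png

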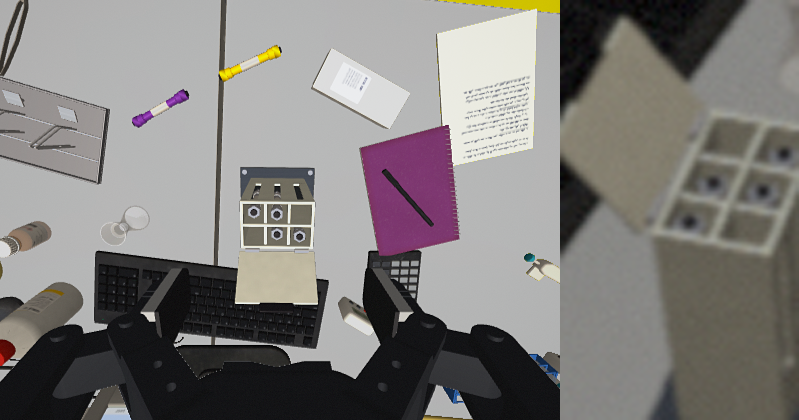

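All four columns sit in the store, both new ones on the bottom and the short one in front-middle. Behind the lid there is room: only the keyboard (low), with the monitor farther back. Next I shut the lid with closed fingers from behind.

```bash
python3 - <<'E'
from fit import *
W=lambda x,z:world(ST,(x,0,z))
r=rot(ST[2],0,1); grab(20)
movep(W(.11,.36),r.as_rotvec())
hit=move_l(W(.11,.215),.12,until_force=8); print("down hit",hit,get_state()["position"])
if not hit:
    hit=move_l(W(.04,.215),.08,until_force=25); s=get_state(); print("pull hit",hit,s["contact_force"])
    sleep(.3); move_l(W(.06,.36),.2); sleep(.7)
    movep(W(-.15,.40),r.as_rotvec()); 
    g=grab_frame("side");f=grab_frame("scene");
    cv2.imwrite("pics/s6.png",cv2.resize(np.hstack([f["img"][100:300,150:350],g["img"][150:350,160:360]])[:,:,::-1],(800,400),interpolation=cv2.INTER_CUBIC))
print(get_state()["clock"])
E
```

```text
down hit False [0.65383427 0.26651579 0.21608438]
pull hit False [ 0.06757758  0.04888461 -1.16607234]
31.6333
```

View pics/s6.png

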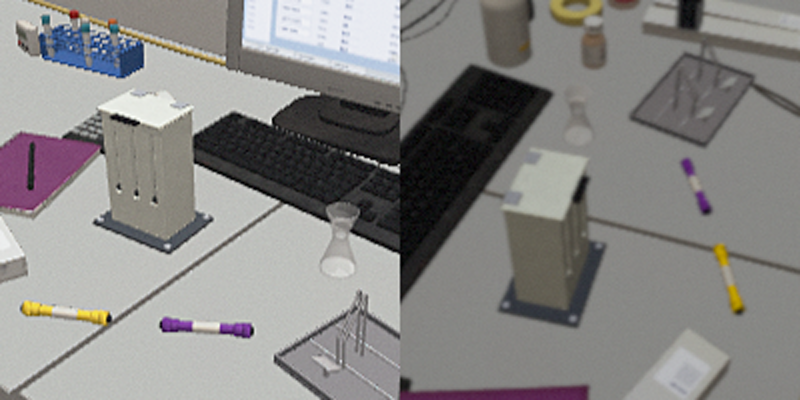

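The lid lies flat and shut with its tab at the front (scene crop (127,118)). The drainer is empty, and the flask and vial have not moved.

```bash
python3 -c "
from cell import *
print(sign_off())"
```

```text
the job is handed in; nothing more can be done
None
```

The job is done and handed in at about 32 s of the 69 s allowed: the long column is in the deep-left cell, the short one in the shallow-middle cell, the lid is shut, and the flask and amber bottle were left where they stand.

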